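Tip the spent vials out of a divided dish

ROBOT

A 7-joint arm with a two-finger parallel gripper is mounted at the origin on the work surface. World frame = base frame: x ahead of the robot, y to its left, z up, the work surface at z = 0. Lengths are in m, angles in rad, forces in N, time in s.
With the tool pointing down it reaches from about 0.425 to 0.8 m from the base axis. Payload 8.3 kg.
Tool frame: the origin (TCP) lies at the very end of the fingers, on their centre line; the grasp point (between the pads) lies r.pinch_z behind it (r.pinch_z is the distance from the TCP to the grasp point, in m); z points along the fingers, y is the line along which they close (so a half turn about z gives the same grasp; the last joint's range is limited). The gripper opens to 85 mm and grips with 20 to 120 N. Pads are 22 mm wide; open, the fingers measure 114 mm over their backs; the gripper's body (76 mm by 85 mm) begins 54 mm behind the grasp point. The pads swing forward as they close: fully open they stand 13 mm farther back than shut.
Start: joints at [-1.192, 0.383, 0.016, 1.37, -0.006, 1.388, -0.046], TCP at [0.267, 0.565, 0.231] pointing down, gripper open.
Joint ranges: [-2.95, 2.95], [-0.25, 2.06], [-1.52, 1.56], [0.18, 2.33], [-1.44, 4.58], [0.02, 2.06], [-3.01, 3.01]. Speed limits (rad/s): [2.39, 2.39, 3.01, 3.01, 3.14, 3.14, 3.14].

INTERFACE

Orientations are given as a 3x3 rotation matrix whose columns are the frame's x, y, z axes.
In Python, from rig import r gives the robot as it stands. Calls block until the motion is done:
- r.goto(position, orientation): joint-space move of the TCP to a pose.
- r.movel(position, rotation=None, max_speed=0.15, max_force=None): straight line of the TCP; rotation=None keeps the orientation; max_speed is the mean speed in m/s. With max_force (N) it stops when the force on the tool has changed by that much, and returns True; else False.
- r.move_joints(angles): joint-space move.
- r.grip(opening, effort=None): finger opening in m; effort is the grip in N (None keeps the last); returns when the fingers have stopped.
- r.wait(seconds).
- r.ik(position, orientation): joint angles nearest the present ones, or None.
- r.observe(): the state.
- r.camera(name): name is "scene" or "top"; returns the picture (400x640x3 uint8, red, green, blue); there is no depth.
- r.camera_model(name): a dict with "intrinsics" (3x3 intrinsics, pixels), "camera_from_world" (4x4, takes a point from world to camera coordinates). Camera axes: x right, y down, z forward; pixel columns grow to the right and rows downward; lengths in m; the calibration is good to about 2 mm. A picture is of the moment at which its call begins. camera_model takes no time and is no camera call.
A pose or a line that the arm cannot do raises r.IKError and nothing moves.
- r.job_done(): hands the job in; it is judged then, once.
The state is a dict: "t": time; "joints": joint angles; "joint_velocities": joint speeds; "tau": joint torques, N m; "eef_pos": TCP position; "eef_rot": TCP orientation; "contact_force": force on the tool from outside, world axes, zero at the start; "wrist_torque": the same for the moment, N m; "gripper_width": finger opening in m; "grasp_force": force on a finger pad.
Only numpy, scipy, OpenCV 4.12 (cv2) and the standard library are available. Lean on these libraries where they do the work, as an engineer would, in place of code of your own. Each camera call takes 0.05 s, during which the arm holds its last target. There are 200 camera calls.

TASK

Tip only the two red-capped vials from the divided dish into the yellow waste tub, without touching any vial with the gripper; both blue-capped vials must stay in the dish throughout. Then set the dish upright on the narrow green-topped stand, centred and lined up with its length, and put the yellow lid squarely on the tub. Leave the other things on the table where they stand.

Things in the scene. Friction and masses are not known exactly. Their poses are not given: they have to be found in the camera images.
- dish_mid (a point): Loose steel dish, 200 to 325 g, two like sections, one on its +x and one on its -x side; point on its mid axis, 46 mm above its underside. x: across the sections, y: along the wall between them, z: up. 156 mm (x) by 68 mm (y), 92 mm high with its grip. That wall is 12 mm thick, 62 mm long, 42 mm high. Flat underside 92 mm (x) by 68 mm (y).
- dish_grip (a point): Point on the dish's mid axis, 72 mm above its underside (26 mm above dish_mid), in the black upright grip plate that stands on the wall between the sections: 12 mm thick in the dish's x, 40 mm long in y, from 42 to 92 mm above the underside. Pinch it across x. Axes as dish_mid.
- dish_floor (a point): Point on the floor of the dish's +x section, 30 mm from the dish's middle, 4 mm above its underside; the -x section mirrors it. Level floor to 44 mm from the middle, then rising at 30 deg to a lip 78 mm out, 24 mm above the underside; 60 mm wide between side walls. Tipped down 55 to 60 deg its vials roll out over the lip; those in the other section stay against the wall between.
- red1_mid (a point): Centre of a loose spent vial with a red cap (white body), 16 mm diameter, 46 mm long, about 15 g, lying in the dish along the dish's y; its own y is the vial's axis. It can roll a little in its section.
- red2_mid (a point): Centre of the second red-capped vial, alike, in the same section as the first.
- blue1_mid (a point): Centre of a loose fresh vial with a blue cap, same size, lying in the other section of the dish.
- blue2_mid (a point): Centre of the second blue-capped vial, alike, in the same section as the first blue one.
- tub: Round open yellow waste tub, fixed to the table; origin at the centre of its underside, z up. 85 mm high, outside radius 78 mm and inside radius 74 mm at the rim, inside radius 70 mm at the 4 mm floor.
- lid_mid (a point): Loose round yellow lid, 80 to 170 g, right way up on the table; point on its axis 30 mm above its underside. Below, a plug of radius 66 mm, 9 mm deep, that goes loosely inside the tub's rim; plate of radius 80 mm from 9 to 14 mm up, which rests on the rim; black knob, head radius 13 mm, 32 to 60 mm up: pinch the head. On the tub this point is 106 mm above the table.
- stand_top (a point): Centre of the level top of the fixed narrow stand, 70 mm above the table; the green top is 110 mm long (its x) and 44 mm wide (its y), 8 mm thick, on an upright web; foot 130 by 90 mm. The dish belongs on it with the dish's x along the stand's x, either way round; dish_mid is then 46 mm above this point.
- amber_bottle: Bystander: loose brown bottle, radius 26 mm, 150 mm high, about 300 g; origin under its centre.
- spray_bottle: Bystander: loose white bottle with a blue cap, radius 26 mm, 140 mm high, about 300 g; origin under its centre.
- label_roll: Bystander: loose roll of paper labels on its flat side, radius 33 mm, 40 mm high; origin under its centre.
- pot: Bystander: loose small white pot, radius 22 mm, 45 mm high; origin under its centre.
- slide_box: Bystander: loose cardboard box, 75 x 50 x 30 mm high; origin under its centre.
- stain_jar: Bystander: fixed greenish open glass jar, 60 x 80 mm, 85 mm high; origin under its centre.

How it is judged:
On the way:
1. both red-capped vials are in the tub, both blue-capped ones still in the dish (horizontal distance between each of red1_mid, red2_mid and tub below 0.074 m and height (world z) of each of red1_mid, red2_mid below 0.08 m and x of blue1_mid in the frame of dish_mid between -0.08 and 0.08 m and y of blue1_mid in the frame of dish_mid between -0.034 and 0.034 m and z of blue1_mid in the frame of dish_mid between -0.046 and 0 m and x of blue2_mid in the frame of dish_mid between -0.08 and 0.08 m and y of blue2_mid in the frame of dish_mid between -0.034 and 0.034 m and z of blue2_mid in the frame of dish_mid between -0.046 and 0 m), for 0.2 s.
At the end, for the whole second after the job is handed in: Red vials in the tub below its rim, blue vials in the dish; dish upright (0.08 rad) on the stand top, centred within 16 mm, its x along the stand's x within 0.2 rad either way round; lid level (0.06 rad) on the tub's rim, within 14 mm of its axis (all of step 1 and horizontal distance between dish_mid and stand_top below 0.016 m and z of dish_mid in the frame of stand_top between 0.042 and 0.05 m and angle between dish_mid's own z axis and vertical below 0.08 rad and angle between the x axis of dish_mid and the x axis of stand_top, either way round below 0.2 rad and horizontal distance between lid_mid and tub below 0.014 m and height (world z) of lid_mid between 0.101 and 0.11 m and angle between lid_mid's own z axis and vertical below 0.06 rad); the robot touches nothing.
It fails at once if a vial is touched by the gripper's fingers (contact force between the fingers and red1 above 0.5 N or contact force between the fingers and red2 above 0.5 N or contact force between the fingers and blue1 above 0.5 N or contact force between the fingers and blue2 above 0.5 N).
It fails at once if a blue-capped vial leaves the dish (distance between any of blue1_mid, blue2_mid and dish_mid above 0.11 m).
It fails at once if a bystander is moved more than 25 mm or knocked over (distance of any of amber_bottle, spray_bottle, label_roll, pot, slide_box from where it was at the start of the episode above 0.025 m or angle between any of amber_bottle, spray_bottle, label_roll, pot, slide_box's own z axis and vertical above 0.5 rad).
It also fails if it takes over 72 s, if anything falls off the work surface, if the arm or the gripper's body presses on something with over 40 N, if the wrist force passes 120 N, or if a joint passes its speed limit or range.

## Working session

There is one attempt and no reset: what is moved stays moved. The work goes in short steps, each a Python script; the robot and the scene stay as the last script left them, time stands still between calls to the robot, and variables do not carry over. Pictures are saved under pics/ and viewed, at most 10 in all, crops included, and the job is handed in when it is done.

```bash
mkdir -p pics; ls; python3 - <<'E'
from rig import r
import cv2
for n in("top","scene"):
    cv2.imwrite(f"pics/{n}0.png",r.camera(n)[:,:,::-1]); m=r.camera_model(n); print(m)
o=r.observe();print(o['t'],o['eef_pos'],o['eef_rot'],r.pinch_z,o['gripper_width'])
E
```

```text
pics
{'intrinsics': array([[428.84138727,   0.        , 318.4067669 ],
       [  0.        , 428.84138727, 201.82509236],
       [  0.        ,   0.        ,   1.        ]]), 'camera_from_world': array([[ 2.92472936e-02, -9.99570537e-01,  1.82706944e-03,
        -1.04932406e-02],
       [-9.95655569e-01, -2.92942963e-02, -8.83845674e-02,
         5.44723685e-01],
       [ 8.84001322e-02,  7.65877532e-04, -9.96084750e-01,
         1.44804405e+00],
       [ 0.00000000e+00,  0.00000000e+00,  0.00000000e+00,
         1.00000000e+00]])}
{'intrinsics': array([[407.68214973,   0.        , 313.78590346],
       [  0.        , 407.68214973, 197.36140835],
       [  0.        ,   0.        ,   1.        ]]), 'camera_from_world': array([[-0.38783672,  0.92143411,  0.02327763,  0.21065105],
       [ 0.4936693 ,  0.22898234, -0.83896228, -0.19912486],
       [-0.77837863, -0.31388893, -0.5436915 ,  1.52487025],
       [ 0.        ,  0.        ,  0.        ,  1.        ]])}
0.1 [0.26697201 0.56463952 0.23037782] [[-9.04045469e-01  4.27435654e-01 -7.42061149e-04]
 [ 4.27436298e-01  9.04044145e-01 -1.54738208e-03]
 [ 9.44976671e-06 -1.71608763e-03 -9.99998527e-01]] 0.0187 0.08546854874633285
```

View pics/top0.png

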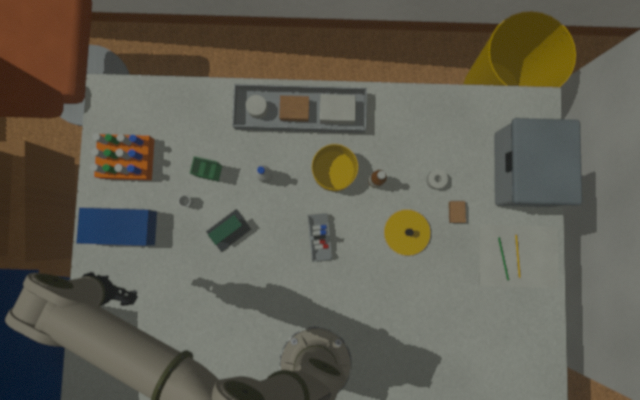

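View pics/scene0.png

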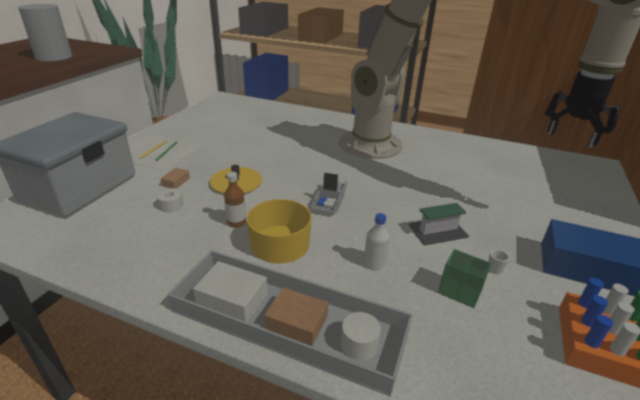

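The top view shows the dish at about (321,238), tub (335,168), lid (408,232), stand (229,230), spray bottle (263,173) and amber bottle (378,177). I need a closer crop for the red and blue sides.

```bash
cat > h.py <<'E'
import numpy as np,cv2
from rig import r
def ray(n,uv,z):
    m=r.camera_model(n);K=m['intrinsics'];T=m['camera_from_world'];R=T[:3,:3];c=-R.T@T[:3,3]
    d=R.T@np.linalg.inv(K)@np.array([uv[0],uv[1],1.]);return c+d*(z-c[2])/d[2]
def proj(n,p):
    m=r.camera_model(n);q=m['camera_from_world']@np.append(p,1);q=m['intrinsics']@q[:3];return q[:2]/q[2]
E
python3 - <<'E'
import cv2,numpy as np
from h import *
im=cv2.imread('pics/top0.png');s=cv2.imread('pics/scene0.png')
a=cv2.resize(im[195:275,290:370],(480,480),interpolation=cv2.INTER_CUBIC)
b=cv2.resize(im[200:260,195:255],(300,300),interpolation=cv2.INTER_CUBIC)
c=cv2.resize(s[165:225,300:360],(300,180+120),interpolation=cv2.INTER_CUBIC)
o=np.zeros((600,780,3),np.uint8);o[:480,:480]=a;o[:300,480:]=b;o[300:,480:]=c
cv2.imwrite('pics/crop.png',o.clip(0,255))
h=cv2.cvtColor(im,cv2.COLOR_BGR2HSV)
y=cv2.inRange(h,(20,150,80),(35,255,255))
n,l,st,ce=cv2.connectedComponentsWithStats(y)
for i in range(1,n):
    if st[i,4]>100: print('yellow',st[i],ce[i])
g=cv2.inRange(h,(55,60,20),(90,255,140)); n,l,st,ce=cv2.connectedComponentsWithStats(g)
for i in range(1,n):
    if st[i,4]>50:
        print('green',st[i],ce[i],cv2.minAreaRect(np.argwhere(l==i)[:,::-1].astype(np.float32)))
E
```

```text
yellow [ 464   19  113   68 3794] [529.0202952   62.47232472]
yellow [ 313  145   45   46 1576] [334.78109137 167.53616751]
yellow [ 385  210   45   45 1538] [406.88556567 232.1449935 ]
green [105 134  13   9  58] [110.         138.20689655] ((111.3461685180664, 137.7692413330078), (12.74754810333252, 6.471832275390625), 11.309932708740234)
green [191 158  30  22 477] [205.75052411 168.73584906] ((205.688232421875, 168.65293884277344), (28.526357650756836, 17.46290397644043), 12.528807640075684)
green [102 165  13   7  52] [107.42307692 168.42307692] ((108.19231414794922, 167.96156311035156), (12.279438018798828, 5.333493709564209), 7.125016689300537)
green [209 215  33  29 445] [224.75955056 229.29662921] ((224.739990234375, 229.3199920654297), (13.79999828338623, 32.79999542236328), 53.130104064941406)
green [498 238  11  42  73] [502.95890411 258.15068493] ((503.0, 258.5), (41.75910568237305, 1.7354434728622437), 77.47119140625)
```

View pics/crop.png

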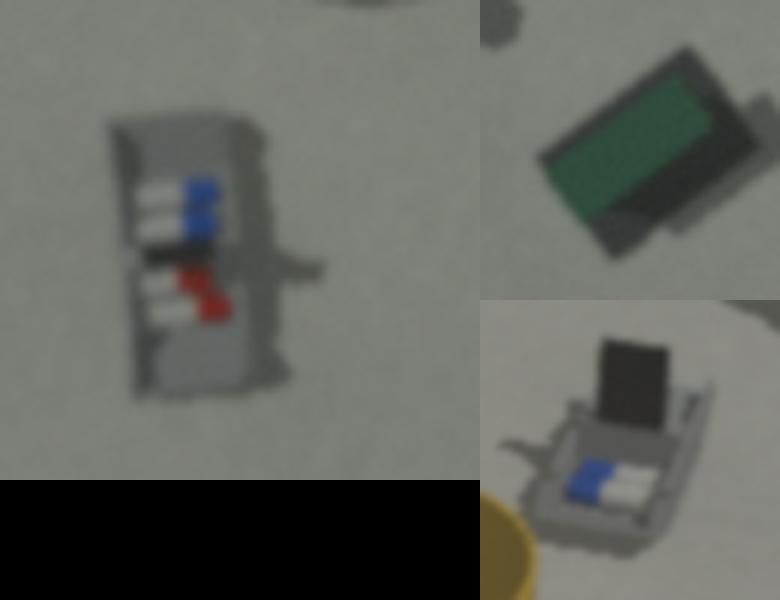

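The crop shows the red vials in the section nearest the robot, with the blue ones on the far (+x) side. The plate top is at pixel (320,237.5) and the green top at about (225,229). Next I'll fit the poses.

```bash
cat > fit.py <<'E'
from h import *
from scipy.optimize import minimize,least_squares
im={n:cv2.imread(f'pics/{n}0.png') for n in('top','scene')}
t=np.linspace(0,2*np.pi,60)
def circ(c,R,z): return np.c_[c[0]+R*np.cos(t),c[1]+R*np.sin(t),0*t+z]
def hull(n,P): return cv2.convexHull(np.array([proj(n,p) for p in P],np.float32))
def mask(n,box):
    y=cv2.inRange(cv2.cvtColor(im[n],cv2.COLOR_BGR2HSV),(18,120,60),(36,255,255));z=0*y
    z[box[1]:box[3],box[0]:box[2]]=y[box[1]:box[3],box[0]:box[2]]
    cs=np.concatenate(cv2.findContours(z,0,cv2.CHAIN_APPROX_NONE)[0]) ;return cv2.convexHull(cs)
def fit(n,box,prof,x0):
    m=mask(n,box).astype(np.float32); M=cv2.fillPoly(np.zeros((1600,2560),np.uint8),[np.round((m+.5)*4).astype(int)],1)
    def f(c):
        h=hull(n,np.concatenate([circ(c,*p) for p in prof]))
        A=cv2.fillPoly(np.zeros((1600,2560),np.uint8),[np.round((h+.5)*4).astype(int)],1)
        return float((A!=M).sum())/max(M.sum(),1)
    s=minimize(f,x0,method='Nelder-Mead',options=dict(initial_simplex=[x0,x0+[.02,0],x0+[0,.02]]));return s.x,s.fun
tub=[(.078,.085),(.074,0)]
x0=ray('top',(335,168),.085)[:2]
print('tub top',fit('top',(305,135,365,200),tub,x0));print('tub scene',fit('scene',(240,195,320,265),tub,x0))
print('lid',fit('top',(380,205,435,260),[(.08,.014),(.08,.009)],ray('top',(407,232),.014)[:2]))
print('knob',ray('top',(410,232.5),.06))
# stand
C=[(208.4,233),(235,215),(242,225),(216.6,244.4)];P=np.array([ray('top',c,.07)[:2] for c in C])
print('stand',P.mean(0),ray('top',(224.7,229.3),.07)[:2],[np.hypot(*(P[i]-P[i-1])) for i in range(4)],[np.degrees(np.arctan2(*(P[i]-P[j])[::-1])) for i,j in((0,1),(3,2))])
F=np.array([ray('top',(195+(X-480)/5,200+Y/5),.008)[:2] for X,Y in((687,45),(758,148),(615,258),(540,157))]);print('foot',F.mean(0),np.degrees(np.arctan2(*(F[3]-F[0])[::-1])),np.degrees(np.arctan2(*(F[2]-F[1])[::-1])))
# dish (own x = toward blue)
tp=lambda X,Y:(290+X/6,195+Y/6); sc=lambda X,Y:(300+(X-480)/5,165+(Y-300)/5)
obs=[('top',(.078,.034,.024),tp(108,120)),('top',(-.078,.034,.024),tp(135,400)),('top',(.078,-.034,.024),tp(240,113)),('top',(-.078,-.034,.024),tp(252,393)),
('top',(0,0,.092),tp(180,254)),('scene',(.006,-.02,.092),sc(602,340)),('scene',(.006,.02,.092),sc(668,346)),('scene',(.006,.02,.042),sc(662,430)),('scene',(.006,-.02,.042),sc(598,420))]
def res(q):
    c,s=np.cos(q[2]),np.sin(q[2])
    return np.concatenate([proj(n,(q[0]+c*a-s*b,q[1]+s*a+c*b,z))-np.array(u) for n,(a,b,z),u in obs])
s=least_squares(res,[*ray('top',(320,237.5),.092)[:2],0],loss='soft_l1');print('dish',s.x,np.degrees(s.x[2]));print(res(s.x).reshape(-1,2).round(1).tolist())
for k,u in dict(spray=(262,170),amber=(378,174),label=(438,179),box=(457,211)).items():print(k,ray('top',u,.12 if k in('spray','amber') else .04))
E
python3 fit.py
```

```text
Traceback (most recent call last):
  File "fit.py", line 20, in <module>
    print('tub top',fit('top',(305,135,365,200),tub,x0));print('tub scene',fit('scene',(240,195,320,265),tub,x0))
                    ~~~^^^^^^^^^^^^^^^^^^^^^^^^^^^^^^^^
  File "fit.py", line 17, in fit
    s=minimize(f,x0,method='Nelder-Mead',options=dict(initial_simplex=[x0,x0+[.02,0],x0+[0,.02]]));return s.x,s.fun
  File "fit.py", line 14, in f
    h=hull(n,np.concatenate([circ(c,*p) for p in prof]))
  File "fit.py", line 6, in hull
    def hull(n,P): return cv2.convexHull(np.array([proj(n,p) for p in P],np.float32))
                                                   ~~~~^^^^^
  File "h.py", line 7, in proj
    m=r.camera_model(n);q=m['camera_from_world']@np.append(p,1);q=m['intrinsics']@q[:3];return q[:2]/q[2]
ValueError: time passes only in moves, steps and waits
```

```bash
sed -i 's/r.camera_model(n)/M[n]/; 2a M={n:r.camera_model(n) for n in ("top","scene")}' h.py; python3 fit.py
```

```text
tub top (array([ 0.65681287, -0.04406066]), np.float64(0.08491824522620726))
tub scene (array([ 0.65572798, -0.0462468 ]), np.float64(0.06424460566522318))
lid (array([ 0.45234764, -0.30263498]), np.float64(0.06734970036729171))
knob [ 0.44810383 -0.30233152  0.06      ]
stand [0.44047819 0.30967344] [0.44048334 0.31239095] [np.float64(0.04668909184095274), np.float64(0.10524908827072235), np.float64(0.0407408961793589), np.float64(0.10446505165307932)] [np.float64(126.11969937607128), np.float64(129.36983538516694)]
foot [0.4384252  0.31077554] 129.42136851017088 129.5030094103565
dish [ 0.42209265 -0.00192014  0.1101086 ] 6.308757801544829
[[-0.2, 0.8], [-1.1, -0.1], [-2.4, 0.3], [-0.6, -0.6], [-0.4, 0.3], [-1.2, -0.1], [-0.6, 1.0], [-0.3, -0.6], [-1.0, -0.9]]
spray [0.63405379 0.19048717 0.12      ]
amber [ 0.63207638 -0.18422638  0.12      ]
label [ 0.63358386 -0.40030772  0.04      ]
box [ 0.52598751 -0.46525133  0.04      ]
```

```bash
cat >> h.py <<'E'
from scipy.spatial.transform import Rotation as Ro
TUB=np.array([.6563,-.045]);LID=np.array([.4523,-.3025]);DISH=np.array([.4225,-.002]);YAW=6.3;STAND=np.array([.440,.311]);SYAW=128.9
PZ=r.pinch_z
def tool(p,yaw,tip=0,s=1,up=.003):
    """TCP pose for dish_grip at p; tip>0 lowers the dish's -x side (deg)"""
    R=Ro.from_euler('ZY',[yaw,-tip],degrees=True).as_matrix()
    T=np.c_[s*R[:,1],s*R[:,0],-R[:,2]]
    return np.array(p)+R[:,2]*(up-PZ),T
E
python3 - <<'E'
from h import *
for s in(1,-1):
    print('s',s,'grasp',[None if q is None else np.round(q,2) for q in(r.ik(*tool([*DISH,z],YAW,0,s)) for z in(.072,.2))])
    for yaw in(-20,-4,6.3,20):
        f=np.array([np.cos(np.radians(yaw)),np.sin(np.radians(yaw))])
        for tip in(0,30,58):
            q=r.ik(*tool([*(TUB+.03*f),.192],yaw,tip,s));print(yaw,tip,None if q is None else np.round(q,2))
    for yaw in(SYAW,SYAW-180):
      for z in(.142,.22):
        q=r.ik(*tool([*STAND,z],yaw,0,s));print('stand',yaw,None if q is None else np.round(q,2))
E
```

```text
s 1 grasp [array([-0.66,  0.14,  0.64,  2.13, -0.11,  0.9 ,  0.15]), array([-0.69, -0.06,  0.61,  1.98,  0.03,  1.21,  0.01])]
-20 0 [-0.39  0.63  0.7   1.28 -0.4   1.37 -0.06]
-20 30 [-0.61  0.27  0.64  1.81  0.04  0.62 -0.4 ]
-20 58 [-0.08  0.19 -0.11  2.16  1.88  0.49 -2.21]
-4 0 [-0.39  0.62  0.68  1.27 -0.38  1.37  0.2 ]
-4 30 [-0.6   0.27  0.71  1.83 -0.29  0.59  0.18]
-4 58 [ 1.11  0.44 -1.26  2.17  2.18  0.46 -1.95]
6.3 0 [-0.39  0.62  0.66  1.28 -0.37  1.37  0.36]
6.3 30 [-0.61  0.29  0.79  1.83 -0.53  0.65  0.57]
6.3 58 [ 1.2   0.46 -1.25  2.15  2.47  0.24 -2.07]
20 0 [-0.39  0.61  0.64  1.28 -0.36  1.36  0.58]
20 30 [-0.63  0.36  0.93  1.8  -0.8   0.8   1.03]
20 58 [-0.85  0.64  1.37  2.16  4.32  1.08  1.97]
stand 128.9 [-0.69  0.28  0.01  1.75 -0.    1.11  1.58]
stand 128.9 [-0.7   0.21  0.03  1.65 -0.01  1.28  1.58]
stand -51.099999999999994 [-1.03  0.29  0.42  1.77 -0.13  1.11 -1.45]
stand -51.099999999999994 [-1.04  0.22  0.43  1.67 -0.09  1.28 -1.48]
s -1 grasp [array([-1.24,  0.42,  1.39,  2.15, -0.5 ,  0.98, -2.6 ]), None]
-20 0 [-0.18  0.56  0.33  1.27 -0.18  1.34  2.94]
-20 30 [-0.33  0.24  0.31  1.8   0.21  0.63  2.6 ]
-20 58 [-0.54  0.19  0.39  2.18  1.91  0.41  0.85]
-4 0 [-0.65  0.93  1.35  1.29 -0.89  1.57 -2.65]
-4 30 [ 0.09  0.23 -0.1   1.8   0.1   0.59  3.  ]
-4 58 [-0.26  0.15  0.27  2.22  2.99  0.24  0.08]
6.3 0 [-0.66  0.93  1.35  1.29 -0.89  1.57 -2.48]
6.3 30 [-0.96  0.58  1.37  1.84 -1.04  0.87 -2.22]
6.3 58 [ 1.2   0.46 -1.25  2.15  2.47  0.24  1.08]
20 0 [-0.67  0.92  1.35  1.3  -0.89  1.57 -2.25]
20 30 [-0.87  0.62  1.37  1.81 -1.16  1.03 -1.9 ]
20 58 [ 1.34  0.62 -1.33  2.08  1.56  0.02  2.3 ]
stand 128.9 [-1.03  0.29  0.42  1.77 -0.13  1.11 -1.45]
stand 128.9 [-1.04  0.22  0.43  1.67 -0.09  1.28 -1.48]
stand -51.099999999999994 [-0.69  0.28  0.01  1.75 -0.    1.11  1.58]
stand -51.099999999999994 [-0.7   0.21  0.03  1.65 -0.01  1.28  1.58]
```

```bash
python3 - <<'E'
from h import *
r.grip(.06,60)
r.goto(*tool([*DISH,.17],YAW))
p,R=tool([*DISH,.072],YAW)
hit=r.movel(p,R,.12,max_force=8)
o=r.observe();print(hit,o['eef_pos'],p)
if not hit:
    r.grip(0,50);o=r.observe();print('w',o['gripper_width'],o['grasp_force'])
    r.movel(tool([*DISH,.20],YAW)[0],None,.1)
    o=r.observe();print(o['t'],o['contact_force'],o['gripper_width'],o['joints'].round(2) if hasattr(o['joints'],'round') else o['joints'])
    cv2.imwrite('pics/s1.png',cv2.resize(r.camera('scene')[120:230,260:400,::-1],None,fx=4,fy=4,interpolation=2))
    for z,out in((.192,.03),(.23,.03)):
      for yaw in range(-100,101,20):
        f=np.array([np.cos(np.radians(yaw)),np.sin(np.radians(yaw))]);L=[]
        for tip in(0,20,40,58):
            q=r.ik(*tool([*(TUB+out*f),z],yaw,tip));L.append(None if q is None else np.round(q,2).tolist())
        print(z,yaw,L[0],L[2],L[3])
E
```

```text
False [ 0.42300701 -0.00197869  0.05681839] [ 0.4225 -0.002   0.0563]
w 0.011543143335642929 52.35467076301575
5.4917 [-0.07740721 -0.20504455 -2.52938362] 0.011631528494904807 [-0.7  -0.06  0.62  1.98  0.04  1.21  0.01]
0.192 -100 [-0.49, 0.6, 0.87, 1.39, -0.46, 1.36, -1.36] [-0.61, 0.7, 0.58, 1.31, 0.31, 1.43, -1.92] [-0.58, 0.81, 0.41, 1.27, 0.61, 1.58, -2.11]
0.192 -80 [-0.47, 0.62, 0.86, 1.35, -0.47, 1.37, -1.02] [-0.66, 0.55, 0.55, 1.52, 0.46, 1.18, -1.76] [-0.62, 0.63, 0.34, 1.56, 0.84, 1.31, -2.09]
0.192 -60 [-0.48, 0.65, 0.88, 1.32, -0.49, 1.39, -0.66] [-0.68, 0.41, 0.53, 1.71, 0.59, 0.92, -1.59] [-0.61, 0.45, 0.27, 1.82, 1.09, 1.05, -2.09]
0.192 -40 [-0.48, 0.67, 0.89, 1.3, -0.51, 1.4, -0.32] [-0.66, 0.29, 0.53, 1.87, 0.65, 0.66, -1.33] [-0.49, 0.3, 0.18, 2.03, 1.42, 0.78, -2.11]
0.192 -20 [-0.49, 0.69, 0.89, 1.28, -0.52, 1.41, 0.02] [-0.69, 0.21, 0.65, 1.97, 0.4, 0.39, -0.76] [0.92, 0.51, -1.28, 2.13, 1.94, 0.87, -1.95]
0.192 0 [-0.5, 0.69, 0.89, 1.28, -0.53, 1.41, 0.35] [-0.53, 0.18, 0.62, 1.99, -0.43, 0.33, 0.4] [1.15, 0.44, -1.25, 2.16, 2.27, 0.37, -1.98]
0.192 20 [-0.5
[... 1551 characters left out ...]
3 20 [-0.51, 0.66, 0.89, 1.23, -0.5, 1.47, 0.67] [-0.58, 0.21, 0.84, 1.9, -0.9, 0.66, 1.16] [1.18, 0.32, -1.05, 2.06, -1.38, 0.26, 1.89]
0.23 40 [-0.46, 0.6, 0.75, 1.25, -0.4, 1.44, 0.94] [-0.46, 0.36, 0.89, 1.78, -1.08, 1.03, 1.6] [1.08, 0.43, -0.85, 1.89, -1.0, 0.64, 1.8]
0.23 60 [-0.45, 0.56, 0.68, 1.27, -0.35, 1.42, 1.26] [-0.32, 0.51, 0.86, 1.61, -1.12, 1.36, 1.88] [-0.14, 0.56, 0.76, 1.71, -1.41, 1.48, 2.13]
0.23 80 [-0.44, 0.53, 0.65, 1.3, -0.32, 1.41, 1.58] [-0.23, 0.66, 0.84, 1.41, -1.1, 1.64, 2.11] [-0.12, 0.79, 0.86, 1.43, -1.4, 1.86, 2.25]
0.23 100 [-0.42, 0.49, 0.59, 1.34, -0.27, 1.39, 1.91] [-0.13, 0.76, 0.74, 1.19, -1.01, 1.85, 2.3] [0.86, 1.05, -1.08, 1.07, -0.12, 1.62, 1.75]
```

View pics/s1.png

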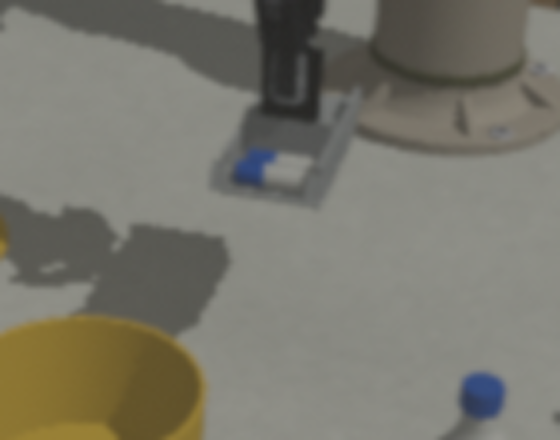

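The scene view shows the dish held level by its plate, with the blue vials inside. Next I carry it over the tub at yaw -60, where the IK runs continuously through the whole tip.

```bash
python3 - <<'E'
from h import *
yaw=-60;f=np.array([np.cos(np.radians(yaw)),np.sin(np.radians(yaw))]);g=TUB+.03*f
mid=np.array([.5,-.02])
r.movel(*tool([*mid,.25],-20),.12)
r.movel(*tool([*g,.25],yaw),.12)
print(r.observe()['t'])
for tip,z in((15,.235),(27,.215),(36,.20),(44,.195),(51,.193),(58,.195)):
    r.movel(*tool([*g,z],yaw,tip),.06)
    o=r.observe();print(tip,round(o['t'],2),o['contact_force'].round(1),round(o['gripper_width'],4))
r.wait(.6)
t,s=r.camera('top'),r.camera('scene')
a=cv2.resize(t[120:220,285:385,::-1],(400,400),interpolation=2);b=cv2.resize(s[150:270,210:330,::-1],(400,400),interpolation=2)
cv2.imwrite('pics/tip.png',np.hstack([a,b]))
E
```

```text
8.1167
15 8.53 [ 0.3 -1.1 -2.2] 0.0116
27 9.0 [ 0.8 -0.3 -2.1] 0.0112
36 9.38 [ 0.5 -0.  -2.1] 0.0112
44 9.68 [ 0.7 -0.5 -2.5] 0.0111
51 9.95 [ 0.9 -0.7 -2.1] 0.011
58 10.22 [-0.2 -1.1 -2. ] 0.0112
```

View pics/tip.png

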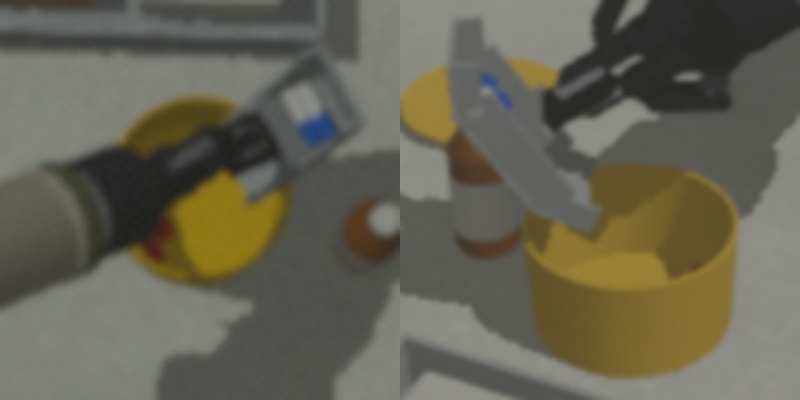

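Both pictures show red in the tub's bottom (top crop at about (155,235)) and both blue vials held in the raised section. Next I level the dish and set it on the stand.

```bash
python3 - <<'E'
from h import *
yaw=-60;f=np.array([np.cos(np.radians(yaw)),np.sin(np.radians(yaw))]);g=TUB+.03*f
for tip,z in((40,.21),(20,.235),(0,.25)): r.movel(*tool([*g,z],yaw,tip),.06)
y2=SYAW-180
r.movel(*tool([.52,.12,.26],y2),.14)
r.movel(*tool([*STAND,.20],y2),.14)
t,s=r.camera('top'),r.camera('scene')
print(r.movel(tool([*STAND,.152],y2)[0],None,.08,max_force=8))
print(r.movel(tool([*STAND,.139],y2)[0],None,.02,max_force=4))
o=r.observe();print(o['t'],o['eef_pos']-tool([*STAND,.142],y2)[0],o['contact_force'],o['gripper_width'])
s2=r.camera('scene')
a=cv2.resize(t[120:220,285:385,::-1],(400,400),interpolation=2)
b=cv2.resize(s2[150:270,380:500,::-1],(400,400),interpolation=2)
cv2.imwrite('pics/place.png',np.hstack([a,b]))
E
```

```text
False
True
17.425 [ 1.65371891e-04 -2.60719282e-05  2.76057316e-04] [-0.69660229 -2.02343472  5.77325995] 0.011343923201205001
```

View pics/place.png

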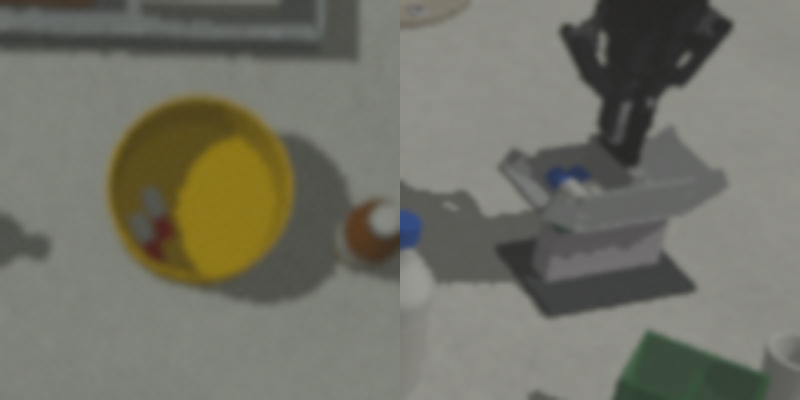

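The left crop shows both red vials in the tub, and the right one shows the dish level on the stand with the blue vials inside. Next I release it and fetch the lid.

```bash
python3 - <<'E'
from h import *
r.grip(.045);r.wait(.2)
p=r.observe()['eef_pos'];r.movel(p+[0,0,.08],None,.1)
def T(xy,z,yaw=0): return tool([*xy,z+PZ],yaw,0,1,0)
r.goto(*T((.46,0),.25)); 
t,s=r.camera('top'),r.camera('scene')
a=cv2.resize(t[185:275,180:270,::-1],(400,400),interpolation=2);b=cv2.resize(s[150:270,380:500,::-1],(400,400),interpolation=2)
cv2.imwrite('pics/rel.png',np.hstack([a,b]))
L=(.451,-.3025)
yaw=-30
r.grip(.06,40);r.goto(*T(L,.14,yaw))
print(r.movel(T(L,.029,yaw)[0],None,.1,max_force=8),r.observe()['eef_pos'])
r.grip(0,40);o=r.observe();print(o['gripper_width'],o['grasp_force'])
r.movel(T(L,.22,yaw)[0],None,.12)
o=r.observe();print(o['t'],o['gripper_width'],o['contact_force'])
E
```

```text
False [ 0.45130407 -0.30285732  0.02960192]
0.02454267489733815 39.19595718383789
25.3167 0.02498008180711474 [ 0.65254995 -0.75039166 -1.03159329]
```

View pics/rel.png

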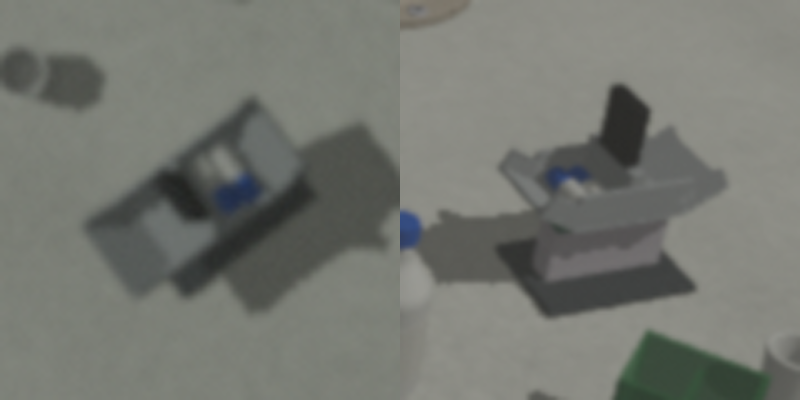

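The dish stands level and lined up on the stand with the blue vials inside, and the lid is gripped. Next I place the lid.

```bash
python3 - <<'E'
from h import *
def T(xy,z,yaw=-30): return tool([*xy,z+PZ],yaw,0,1,0)
print('dish',ray('top',(221.2,228.9),.162))
r.movel(T(TUB,.22)[0],None,.14)
print(r.movel(T(TUB,.120)[0],None,.1,max_force=8))
print(r.movel(T(TUB,.102)[0],None,.025,max_force=5))
o=r.observe();print(o['eef_pos'],o['contact_force'])
r.grip(.05);r.wait(.2);r.movel(o['eef_pos']+[0,0,.1],None,.12);r.grip(.05)
r.goto(*T((.45,-.05),.3))
o=r.observe();print(o['t'])
t,s=r.camera('top'),r.camera('scene')
a=cv2.resize(t[120:270,190:390,::-1],(533,400),interpolation=2);b=cv2.resize(s[190:270,235:325,::-1],(260,231),interpolation=2)
c=np.zeros((400,793,3),np.uint8);c[:,:533]=a;c[:231,533:]=b
cv2.imwrite('pics/end.png',c);cv2.imwrite('pics/top_end.png',t[:,:,::-1])
y=cv2.inRange(cv2.cvtColor(t,cv2.COLOR_RGB2HSV),(18,120,60),(36,255,255));y[:,:300]=0;y[:,375:]=0;y[:130]=0;y[210:]=0
print(cv2.minEnclosingCircle(np.argwhere(y>0)[:,::-1].astype(np.float32)),proj('top',[*TUB,.099]))
E
```

```text
dish [0.43972711 0.30331295 0.162     ]
False
True
[ 0.65619868 -0.04489912  0.10569469] [-1.27427835  0.64991095  4.88700545]
32.5417
((334.6625061035156, 167.0576934814453), 23.979734420776367) [334.81900534 166.43189858]
```

View pics/end.png

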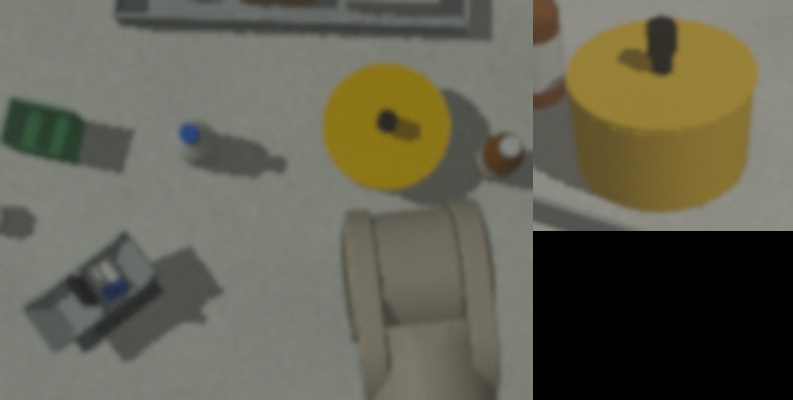

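The lid sits level and centred on the tub: circle centre (334.7,167.1) against the predicted (334.8,166.4), and the seat height is right. The dish is on the stand, both bottles are upright and the arm is clear, so I hand in.

```bash
python3 -c "
from rig import r
print(r.job_done())"
```

```text
the job is handed in; nothing more can be done
None
```

I handed the job in at about 33 s of the 72 s allowed, and the judge's verdict was not reported: by the cameras, both red vials are in the lidded tub, both blue vials are in the dish, upright and lined up on the stand, and no other object appears disturbed.

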